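# Shut and latch the amber stock cage

## Task

The gate of the amber stock cage has been left ajar: shut it and latch it. Take the latch bar by its red tab, lift it clear over the yellow catch, swing the gate shut and press it gently against the sprung buffer pad, without forcing anything, until the bar can go all the way down behind the catch; then let go, so that the gate stays latched by itself. Leave the tray, pot and everything else where they stand.

Things in the scene. Friction and masses are not known exactly. Their poses are not given: they have to be found in the camera images.
- cage: Stock cage fixed to the table, 200 mm deep (its x), 300 mm wide (its y), open-topped, walls 124 mm high, gate in the front facing the robot (its -x side). Origin: centre of its underside, on the table; x points from the gateway into the cage, z up. The latch post on the right of the gateway (-y) carries the catch: a yellow tooth in front and a black sprung pad behind it.
- catch_nominal (a point): Where the top rear edge of the yellow tooth would be with the catch at mid slot: cage x -115, y -105 mm, 112 mm above the table. The catch is clamped in its slot anywhere within 20 mm nearer or farther (cage x) than this; that is not reported and must be felt. Tooth: top 112 mm above the table, 20 mm thick in cage x, 30 mm wide in y, no ramp. The 8 mm bar must end behind it (+x side).
- pad_nominal (a point): Middle of the black buffer pad's front face at rest with the catch at mid slot (it shifts with the catch). Pad 95 to 150 mm above the table, only 4 mm behind the tooth: the bar, lifted over the tooth, must push it back 4 mm or more (cage +x) to go down; hard stop at 6 mm. Spring: 1.2 N at first touch, 4.4 N at 4 mm, 6 N at 6 mm; at the tab this feels 1.33 times as much (lever). Over 12 N on the pad or tooth is forcing.
- gate_hinge (a point): Point on the gate's upright hinge axis, 160 mm above the table, at cage x -90, y +115 mm (left side of the gateway).
- gate (a joint): Gate angle about its upright hinge, rad: 0 = along cage y (shut, catch at mid slot), grows as the gate swings open towards the robot (clockwise seen from above), range -0.15 to 1.4. Gate 190 mm wide, 125 mm high, 12 mm thick; light friction, it stays where it is left. Latched it reads -0.10 to 0.10, depending on where the catch sits.
- latch (a joint): Angle of the latch bar about its pivot on the gate, rad: 0 = level, down on its stop (its weight brings it there), grows as the free end lifts, up to 0.4. Pivot: on the gate's outer face, 60 mm from the hinge axis along the gate, 105 mm above the table, axis square to the gate. The bar clears the tooth above 0.10; at 0.15 to 0.20 it passes over the tooth and still meets the pad.
- latch_bar: Steel bar 8 mm thick, 14 mm high, about 0.16 kg, with a red upright tab. Origin at its pivot; level, its axes are the gate's: x square to the gate (into the cage when shut), y along the gate towards the hinge. It runs parallel to the gate, its centre line 20 mm in front of the hinge axis, to 245 mm from the hinge axis (55 mm past the gate's edge) and crosses the catch at 220 mm.
- tab (a point): Grasp point on the red tab, 105 mm from the pivot along the bar (165 mm from the hinge axis along the gate) and 55 mm above the bar's centre line: 160 mm above the table when level. Tab 10 mm thick (square to the gate), 20 mm wide, top 15 mm above this point. The gate's top rail, 125 mm above the table, lies 9 mm behind it. Pinched across its thickness it both lifts the bar and swings the gate.
- stock_tray: Bystander: shallow white tray of amber beads standing inside the cage, 110 x 180 x 28 mm. Origin: centre of its underside.
- bead_pot: Bystander: white ceramic pot of beads standing beside the cage on the latch-post side, 62 mm across, 60 mm high. Origin: centre of its underside.
- jar: Bystander: amber glass jar, 68 mm across, 100 mm high. Origin: centre of its underside.
- tin: Bystander: blue tin, 68 mm across, 80 mm high. Origin: centre of its underside.
- sorting_dish: Bystander: flat square white dish of beads, 100 x 100 x 20 mm. Origin: centre of its underside.
- loupe: Bystander: black eye loupe, 44 mm across, 24 mm high. Origin: centre of its underside.
- tweezers: Bystander: steel tweezers lying flat, 130 x 12 mm, 8 mm high. Origin: centre of its underside.

How it is judged:
On the way:
1. the latch bar is lifted high enough to clear the catch (value of joint latch above 0.105 rad), for 0.1 s.
At the end, for the whole second after the job is handed in: The gate is shut (gate joint below 0.13 rad), the latch bar is fully down behind the catch (latch joint below 0.03 rad), held between tooth and pad by the pad's spring (contact force over 3 N; about 9 N when latched) and at rest, with nothing holding it (value of joint gate below 0.13 rad and value of joint latch below 0.03 rad and contact force between latch_bar and cage above 3 N and linear speed of latch_bar below 0.01 m/s); the robot touches nothing.
It fails at once if the latch bar, while not yet down (latch joint above 0.03 rad), is pressed on the catch or its buffer with more than 12 N (value of joint latch above 0.03 rad and contact force between latch_bar and cage above 12 N).
It fails at once if the latch bar bears on the catch and its buffer with more than 25 N (contact force between latch_bar and cage above 25 N).
It fails at once if a bystander (tray, pot, jar, tin, dish, loupe or tweezers) is moved by more than 20 mm (distance of any of stock_tray, bead_pot, jar, tin, sorting_dish, loupe, tweezers from where it was at the start of the episode above 0.02 m).
It also fails if it takes over 51 s, if anything falls off the work surface, if the arm or the gripper's body presses on something with over 40 N, if the wrist force passes 120 N, or if a joint passes its speed limit or range.

## Robot

A 6-joint arm with a two-finger parallel gripper is mounted at the origin on the work surface. World frame = base frame: x ahead of the robot, y to its left, z up, the work surface at z = 0. Lengths are in m, angles in rad, forces in N, time in s.
With the tool pointing down it reaches from about 0.325 to 0.925 m from the base axis. Payload 3.1 kg.
Tool frame: the origin (TCP) lies at the very end of the fingers, on their centre line; the grasp point (between the pads) lies 19 mm behind it; z points along the fingers, x is the direction in which the jaws open and shut, and the axes are right-handed (so a half turn about z gives the same grasp; the last joint's range is limited). The gripper opens to 85 mm and grips with 20 to 120 N. Pads are 22 mm wide; open, the fingers measure 114 mm over their backs; the gripper's body (76 mm by 85 mm) begins 54 mm behind the grasp point. The pads swing forward as they close: fully open they stand 13 mm farther back than shut.
Start: joints at [1.191, 0.217, 1.613, -0, 1.311, -0.112], TCP at [0.165, 0.603, 0.231] pointing down, gripper open.
Joint ranges: [-2.75, 2.75], [-0.78, 2.1], [0.31, 2.55], [-1.13, 4.27], [0.13, 2.63], [-2.58, 2.58]. Speed limits (rad/s): [2.79, 2.79, 3.14, 3.14, 3.14, 3.14].

## Interface

Orientations are given as a unit quaternion [w, x, y, z].
In Python, from rig import bot gives the robot as it stands.
- The arm moves only by the tool step_arm, never from a script. Its arguments are lists of equal length, an entry for each row: "offset": the shift along the tool's x, y, z in m, a list of three; "twist": the turn about the tool's z in degrees. A call has 1 to 12 rows; each row shifts and turns the pose as measured when the row begins, along the tool's axes as they then stand; what a row does not reach is not made up. A row lasts 1/8 s, in which the tool goes at most 62.5 mm and 10.7 degrees, less where a joint would pass 70% of its speed; a pose out of reach is approached as far as the arm can. A call is refused whole if a number of a shift passes 0.0625 or a number of a turn 10.7, either way. A call with a gripper value outside its range is refused whole. "gripper" is the finger opening in m, from 0 to 0.0854, set as the call begins (left out, the last holds). The fingers move at their own pace and stop on an object; "force" is the grip in N (left out, the last holds). Time passes only in rows, so rows that do not move let the fingers close. It gives the time, the measured TCP pose, the force and the opening at its end, in the units of the state.
- bot.get_state(): the state, without advancing time (a new reading comes with each control period).
- bot.grab_frame(name): name is "side" or "top"; returns a dict with "color" (400x640x3 uint8, red, green, blue), "intrinsics" (3x3 intrinsics, pixels), "T" (4x4, takes a point from camera to world coordinates). Camera axes: x right, y up, looking along -z (the intrinsics and any distortion apply to the point x, -y, -z); pixel columns grow to the right and rows downward; lengths in m; the calibration is good to about 2 mm. A picture is of the moment at which its call begins. There is no depth.
- bot.finish_job(): hands the job in, once; it reports no verdict.
The state is a dict: "t": time; "qpos": joint angles; "dq": joint speeds; "joint_torque": joint torques, N m; "eef_pos": TCP position; "ee_rot": TCP orientation; "contact_force": force on the tool from outside, world axes, zero at the start; "ft_torque": the same for the moment, N m; "gripper_width": finger opening in m.
Only numpy, scipy, OpenCV 4.12 (cv2) and the standard library are available. Lean on these libraries where they do the work, as an engineer would, in place of code of your own. Each camera call takes 0.05 s, during which the arm holds its last target.

## Working session

There is one attempt and no reset: what is moved stays moved. The work goes in short steps, Python scripts to look and compute and a tool call to move; the robot and the scene stay as the last step left them, time stands still between calls to the robot, and variables do not carry over. Pictures are saved under pics/ and viewed, and the job is handed in when it is done.

Besides the shell and the picture viewer there is one more tool, called after ">>>" in YAML: its name, and indented under it one key for each argument. step_arm: Moves the arm, as the interface text tells. Its arguments: {"type":"object","properties":{"offset":{"type":"array"},"twist":{"type":"array"},"gripper":{"type":"number"},"force":{"type":"number"}},"required":["offset","twist"]}

```bash
ls; mkdir -p pics
python3 - <<'E'
from rig import bot
import cv2,numpy as np
print(bot.get_state())
for n in ("side","top"):
    f=bot.grab_frame(n); cv2.imwrite(f"pics/{n}0.png",f["color"][:,:,::-1])
    np.savez(f"{n}0.npz",**{k:np.array(v) for k,v in f.items()})
    print(n,np.array(f["intrinsics"]).round(1).tolist(),np.array(f["T"]).round(4).tolist(),[k for k in f])
E
```

```text
pics
{'t': 0.0, 'qpos': array([ 1.19079317e+00,  2.17774955e-01,  1.61494114e+00, -5.62931761e-07,
        1.31128051e+00, -1.12189133e-01]), 'dq': array([-0.00138497, -0.00098288, -0.00257717, -0.00052793, -0.00078433,
        0.00045206]), 'joint_torque': array([-3.61664797e-04, -3.96848345e+01, -3.03852797e+01, -2.81592111e-04,
        9.74769238e-03,  3.19371964e-06]), 'eef_pos': array([0.16505785, 0.60196534, 0.2299517 ]), 'ee_rot': array([ 6.17492375e-04,  7.95179871e-01,  6.06372433e-01, -1.03123606e-03]), 'contact_force': array([ 0.25571233, -0.27754734,  0.81169373]), 'ft_torque': array([-0.08277307,  0.0005155 ,  0.09147888]), 'gripper_width': 0.0853841238239924}
side [[392.2, 0.0, 322.2], [0.0, 392.2, 203.1], [0.0, 0.0, 1.0]] [[0.8275, 0.3824, -0.411, 0.1495], [-0.561, 0.5363, -0.6306, -0.6231], [-0.0207, 0.7524, 0.6584, 0.7616], [0.0, 0.0, 0.0, 1.0]] ['color', 'intrinsics', 'T']
top [[459.8, 0.0, 320.3], [0.0, 459.8, 199.7], [0.0, 0.0, 1.0]] [[-0.023, 0.9846, -0.1731, 0.3072], [-0.9997, -0.0204, 0.0167, 0.0014], [0.0129, 0.1734, 0.9848, 1.5734], [0.0, 0.0, 0.0, 1.0]] ['color', 'intrinsics', 'T']
```

View pics/side0.png

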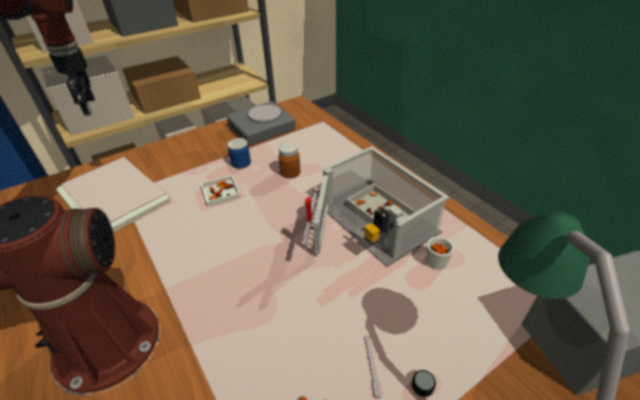

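View pics/top0.png

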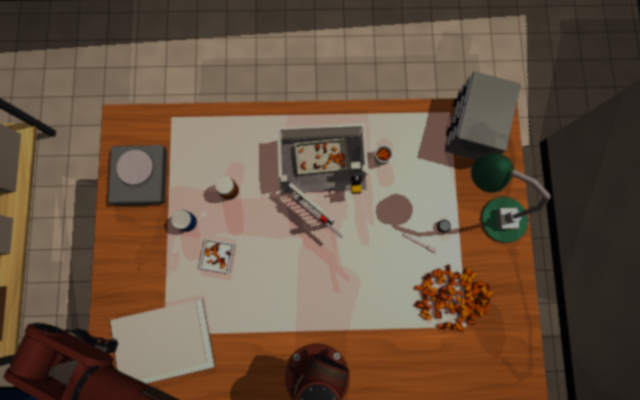

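The side view shows the gate ajar (red tab near 309,208), the yellow tooth near (372,232) and the pot near (438,252). In the top view the cage spans about (280–365, 125–190), the tab is near (323,218), the tooth near (356,184) and the pot at (383,155). I'll zoom in and measure.

```bash
cat > h.py <<'E'
import cv2,numpy as np
def load(n): return np.load(n+".npz")
def ray(f,uv):
    K,T=f["intrinsics"],f["T"]
    d=np.array([(uv[0]-K[0,2])/K[0,0],-(uv[1]-K[1,2])/K[1,1],-1.])
    d=T[:3,:3]@d; return T[:3,3],d/np.linalg.norm(d)
def plane(f,uv,z):
    o,d=ray(f,uv); return o+d*(z-o[2])/d[2]
def tri(rs):
    A=np.zeros((3,3));b=np.zeros(3)
    for o,d in rs:
        P=np.eye(3)-np.outer(d,d);A+=P;b+=P@o
    p=np.linalg.solve(A,b); return p,[np.linalg.norm((np.eye(3)-np.outer(d,d))@(p-o)) for o,d in rs]
def proj(f,p):
    K,T=f["intrinsics"],f["T"]; q=T[:3,:3].T@(np.asarray(p)-T[:3,3]); return np.array([K[0,2]-K[0,0]*q[0]/q[2],K[1,2]+K[1,1]*q[1]/q[2]])
def blobs(f,lo,hi,roi,lo2=None,hi2=None):
    h=cv2.cvtColor(f["color"],cv2.COLOR_RGB2HSV); m=cv2.inRange(h,lo,hi)
    if lo2: m|=cv2.inRange(h,lo2,hi2)
    mm=np.zeros_like(m);x0,y0,x1,y1=roi;mm[y0:y1,x0:x1]=m[y0:y1,x0:x1]
    n,l,s,c=cv2.connectedComponentsWithStats(mm)
    return [(s[i].tolist(),c[i].round(1).tolist()) for i in range(1,n) if s[i,4]>=4]
E
python3 - <<'E'
from h import *
s,t=load("side0"),load("top0")
for n,f,roi in(("side",s,(280,180,460,280)),("top",t,(260,110,400,250))):
    print(n,"red",blobs(f,(0,170,90),(6,255,255),roi,(172,170,90),(180,255,255)))
    print(n,"yel",blobs(f,(18,150,100),(32,255,255),roi))
def crop(n,f,x0,y0,x1,y1,k): cv2.imwrite(f"pics/{n}.png",cv2.resize(f["color"][y0:y1,x0:x1,::-1],None,fx=k,fy=k,interpolation=cv2.INTER_CUBIC))
crop("sc",s,290,140,460,270,4.6);crop("tc",t,265,115,400,245,4.6)
E
```

```text
side red [([306, 198, 5, 23, 89], [308.1, 208.9])]
side yel [([365, 223, 15, 19, 173], [373.0, 231.4])]
top red [([321, 216, 6, 6, 21], [323.5, 218.4])]
top yel [([351, 185, 11, 7, 61], [356.3, 188.3])]
```

View pics/sc.png

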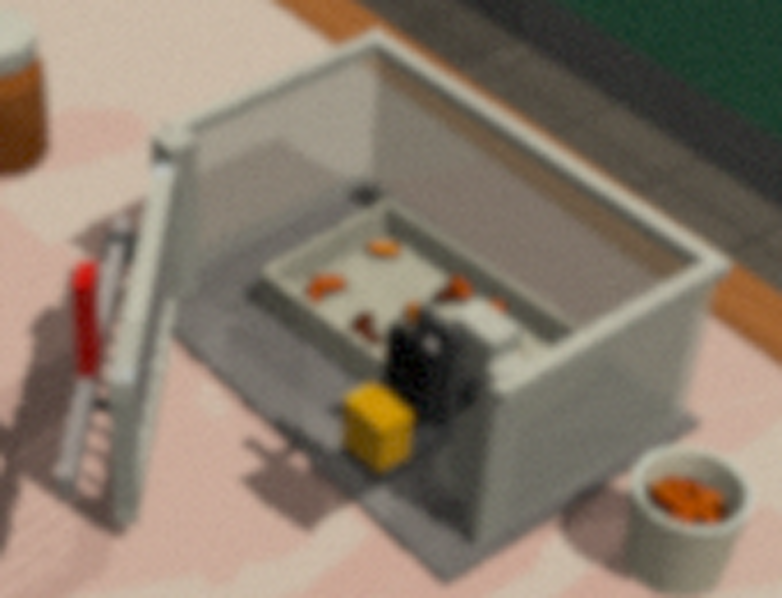

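View pics/tc.png

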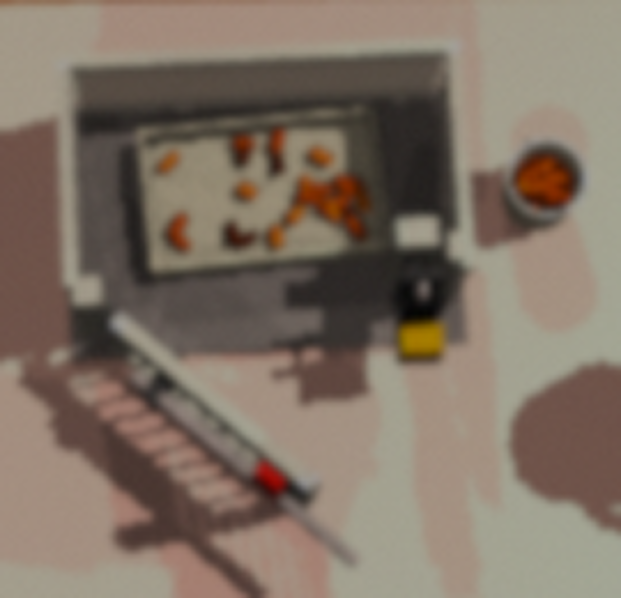

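Run:
```python
from h import *
s,t=load("side0"),load("top0")
S=lambda u,v:(u/4.6+290-.4,v/4.6+140-.4)
T=lambda u,v:(u/4.6+265-.4,v/4.6+115-.4)
pts={"BL":(S(377,35),T(66,68)),"BR":(S(727,262),T(460,47)),"FLpost":(S(172,130),T(90,290)),
"tabtop":((308.6,198.8),(323.5,218.4)),"toothtop":(S(381,403),T(421,332)),"gatefar_top":(S(125,378),T(312,490)),"gatehinge_top":(S(165,170),T(120,318)),"barend":(S(66,478),T(350,560))}
for k,(a,b) in pts.items():
    p,e=tri([ray(s,a),ray(t,b)]); print(k,p.round(4),np.round(e,4))
BL=plane(t,T(66,68),.124);BR=plane(t,T(460,47),.124)
FR=plane(t,T(465,258),.124)
print("top-plane",BL.round(4),BR.round(4),FR.round(4),"len",np.linalg.norm(BL-BR),"yaw",np.degrees(np.arctan2(*(BL-BR)[[0,1]])))
BL2=plane(s,S(377,35),.124);BR2=plane(s,S(727,262),.124)
print("side-plane",BL2.round(4),BR2.round(4),np.linalg.norm(BL2-BR2),np.degrees(np.arctan2(*(BL2-BR2)[[0,1]])))
print("tooth top plane",plane(s,S(381,403),.112).round(4),plane(t,T(421,332),.112).round(4))
print("tab plane .175",plane(t,(323.5,218.4),.175).round(4),plane(s,(308.6,198.8),.175).round(4), "side c",plane(s,(308.1,208.9),.143).round(4))
```

```text
BL [0.7999 0.1062 0.1273] [0.0018 0.0018]
BR [ 0.8099 -0.1756  0.128 ] [0.0018 0.0018]
FLpost [0.6343 0.0914 0.133 ] [0.0004 0.0004]
tabtop [ 0.4961 -0.0314  0.1762] [0.0018 0.0018]
toothtop [ 0.6037 -0.1402  0.1116] [0.0008 0.0008]
gatefar_top [ 0.495  -0.0613  0.1266] [0.0035 0.0035]
gatehinge_top [0.6156 0.0713 0.1242] [0.0006 0.0006]
barend [ 0.4458 -0.0862  0.1058] [0.0009 0.0009]
top-plane [0.7994 0.1074 0.124 ] [ 0.8098 -0.175   0.124 ] [ 0.6545 -0.1723  0.124 ] len 0.2825668942102364 yaw -2.119836977294104
side-plane [0.8053 0.1096 0.124 ] [ 0.8159 -0.1735  0.124 ] 0.2832898681414565 -2.157798929655873
tooth top plane [ 0.6027 -0.1402  0.112 ] [ 0.6044 -0.1405  0.112 ]
tab plane .175 [ 0.4947 -0.0307  0.175 ] [ 0.4986 -0.0307  0.175 ] side c [ 0.4969 -0.0285  0.143 ]
```

Run:
```python
from h import *
s,t=load("side0"),load("top0")
S=lambda u,v:(u/4.6+290-.4,v/4.6+140-.4)
T=lambda u,v:(u/4.6+265-.4,v/4.6+115-.4)
for k,p in {"baseFR s":plane(s,S(447,578),.004),"baseBR s":plane(s,S(695,422),.004),"baseFR t":plane(t,T(465,343),.004),"baseFL t":plane(t,T(75,360),.004),"BLpostL":plane(t,T(66,300),.124),"wall s FR":plane(s,S(480,395),.124)}.items(): print(k,p.round(4))
def crop(n,f,x0,y0,x1,y1,k): cv2.imwrite(f"pics/{n}.png",cv2.resize(cv2.convertScaleAbs(f["color"][y0:y1,x0:x1,::-1],alpha=1.8),None,fx=k,fy=k,interpolation=cv2.INTER_CUBIC))
crop("sc2",s,300,170,380,240,8);crop("tc2",t,275,165,375,240,8)
```

```text
baseFR s [ 0.6215 -0.1835  0.004 ]
baseBR s [ 0.8171 -0.1779  0.004 ]
baseFR t [ 0.6171 -0.1841  0.004 ]
baseFL t [0.6101 0.1111 0.004 ]
BLpostL [0.6298 0.1086 0.124 ]
wall s FR [ 0.6383 -0.1734  0.124 ]
```

View pics/sc2.png

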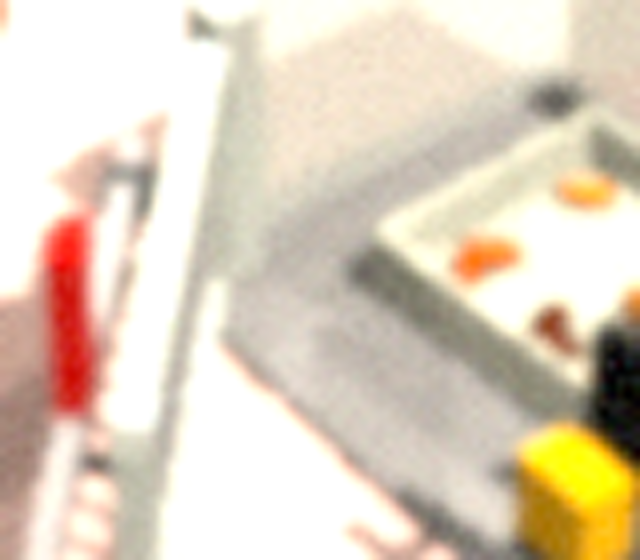

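View pics/tc2.png

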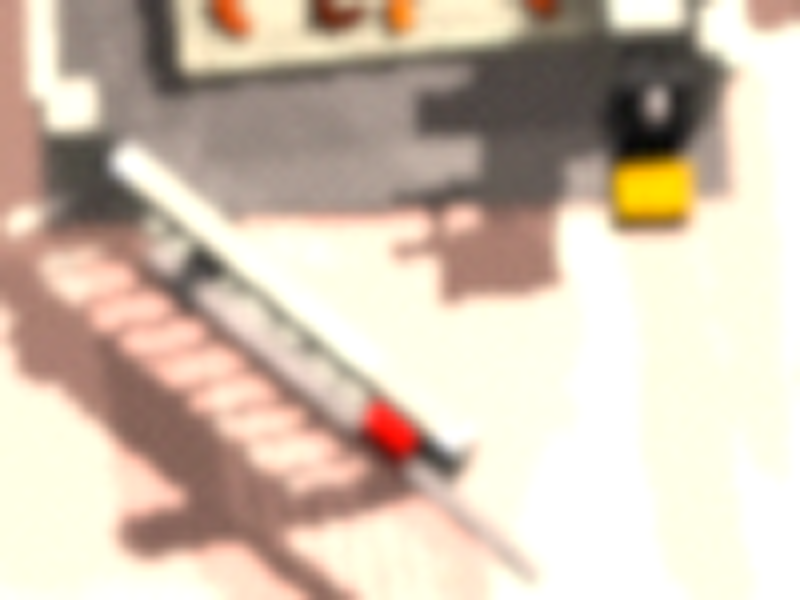

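Measurements agree:
- **Cage:** origin is about (0.7135, -0.031), yaw 2.1°.
- **Hinge:** (0.619, 0.081). Hinge to tab comes out at 165.9 mm against 166.2 mm expected.
- **Gate:** about 43° open.
- **Tooth:** cage y is -105 mm as expected, and it sits about 11 mm deeper than mid slot.

Next I move above the tab.

>>> step_arm:
  offset:
    - [-0.043, 0.04, 0]
    - [-0.043, 0.04, 0]
    - [-0.043, 0.04, 0]
    - [-0.043, 0.04, 0]
    - [-0.043, 0.04, 0]
    - [-0.043, 0.04, 0]
    - [-0.043, 0.04, 0]
    - [-0.043, 0.04, 0]
    - [-0.043, 0.04, 0]
    - [-0.043, 0.04, 0]
    - [-0.043, 0.04, 0]
    - [-0.043, 0.04, 0]
  twist: [0, 0, 0, 0, 0, 0, 0, 0, 0, 0, 0, 0]
  gripper: 0.05
  force: 40

```text
t: 1.6
eef_pos: [0.4982, -0.0389, 0.227]
ee_rot: [0.001, 0.793, 0.61, -0.001]
contact_force: [1.1, 0.2, 0.4]
gripper_width: 0.05
```

>>> step_arm:
  offset:
    - [0, 0, 0]
    - [0, 0, 0]
    - [0, 0, 0]
    - [0, 0, 0]
    - [0, 0, 0]
    - [0, 0, 0]
    - [0, 0, 0]
    - [0, 0, 0]
    - [0, 0, 0]
    - [0, 0, 0]
    - [0, 0, 0]
  twist: [10.5, 10.5, 10.5, 10.5, 10.5, 10.5, 10.5, 10.5, 10.5, 10.5, 10.5]

```text
t: 2.98
eef_pos: [0.4948, -0.0436, 0.2202]
ee_rot: [0.003, 0.93, -0.368, -0.006]
contact_force: [-0.5, 0.3, -0.7]
gripper_width: 0.0498
```

```bash
cat >> h.py <<'E'
def snap(tag):
    from rig import bot
    r=[]
    for n in ("side","top"):
        f=bot.grab_frame(n); np.savez(f"{n}{tag}.npz",**{k:np.array(v) for k,v in f.items()}); r.append(load(f"{n}{tag}"))
    return r
O=np.array([.7135,-.031]);EX=np.array([.99933,.0366]);EY=np.array([-.0366,.99933])
H=O-.090*EX+.115*EY
def rep():
    from rig import bot
    s=bot.get_state(); p=s["eef_pos"]; q=s["ee_rot"]; a=2*np.degrees(np.arctan2(q[2],q[1]))
    a=(a+180)%360-180
    ar=np.radians(a); X=np.array([np.cos(ar),np.sin(ar)]);Y=np.array([np.sin(ar),-np.cos(ar)])
    v=p[:2]-H; th=2.1-a
    F=s["contact_force"]
    print("t %.2f pos %s xang %.1f (gate-equiv %.1f deg) from hinge: toolx %.1f tooly %.1f mm | F tool x %.2f y %.2f worldz %.2f w %.4f"%(s["t"],p.round(4),a,th,1e3*v@X,1e3*v@Y,F[:2]@X,F[:2]@Y,F[2],s["gripper_width"]))
    r=np.hypot(*v); print("   radius %.1f, gate deg by position (for 20mm front): %.1f"%(r*1e3, 2.1-90-np.degrees(np.arctan2(v[1],v[0]))-np.degrees(np.arcsin(.020/r))))
E
python3 - <<'E'
from h import *
rep(); s,t=snap("1")
def crop(n,f,x0,y0,x1,y1,k): cv2.imwrite(f"pics/{n}.png",cv2.resize(cv2.convertScaleAbs(f["color"][y0:y1,x0:x1,::-1],alpha=1.4),None,fx=k,fy=k,interpolation=cv2.INTER_CUBIC))
crop("s1",s,230,120,430,270,3)
print(blobs(s,(0,170,90),(6,255,255),(280,180,340,280),(172,170,90),(180,255,255)))
E
```

```text
t 2.98 pos [ 0.4948 -0.0436  0.2202] xang -43.1 (gate-equiv 45.2 deg) from hinge: toolx -5.9 tooly 175.8 mm | F tool x -0.54 y 0.10 worldz -0.72 w 0.0498
   radius 175.9, gate deg by position (for 20mm front): 40.6
[([306, 198, 5, 23, 80], [308.2, 209.6])]
```

View pics/s1.png

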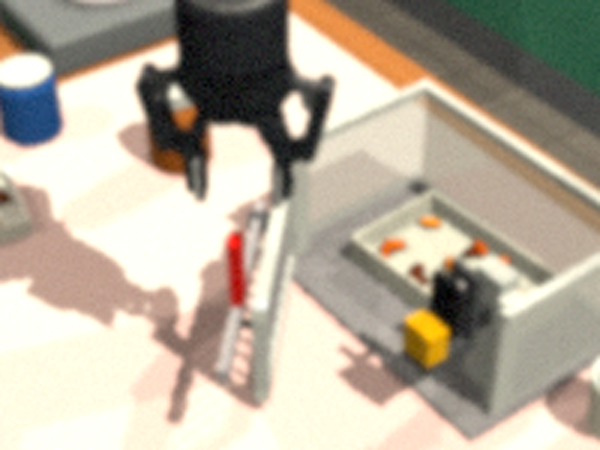

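The fingers stand above the gate and straddle the tab, which is at about (236,240) in the crop. I'll trim sideways by about 7 mm in x and 10 mm in y, then go down.

>>> step_arm:
  offset:
    - [-0.0075, -0.0105, 0]
    - [0, 0, 0.02]
    - [0, 0, 0.02]
    - [0, 0, 0.018]
    - [0, 0, 0.01]
  twist: [-2, 0, 0, 0, 0]

```text
t: 3.7
eef_pos: [0.4967, -0.0272, 0.1512]
ee_rot: [0.002, 0.941, -0.339, -0.005]
contact_force: [0.4, -0.3, 1.0]
gripper_width: 0.0501
```

Run:
```python
from h import *
rep(); s,t=snap("2")
def crop(n,f,x0,y0,x1,y1,k): cv2.imwrite(f"pics/{n}.png",cv2.resize(cv2.convertScaleAbs(f["color"][y0:y1,x0:x1,::-1],alpha=1.4),None,fx=k,fy=k,interpolation=cv2.INTER_CUBIC))
crop("s2",s,270,150,400,250,5)
```

```text
t 3.70 pos [ 0.4967 -0.0272  0.1512] xang -39.6 (gate-equiv 41.7 deg) from hinge: toolx -25.7 tooly 161.3 mm | F tool x 0.50 y -0.05 worldz 0.96 w 0.0501
   radius 163.3, gate deg by position (for 20mm front): 43.8
```

View pics/s2.png

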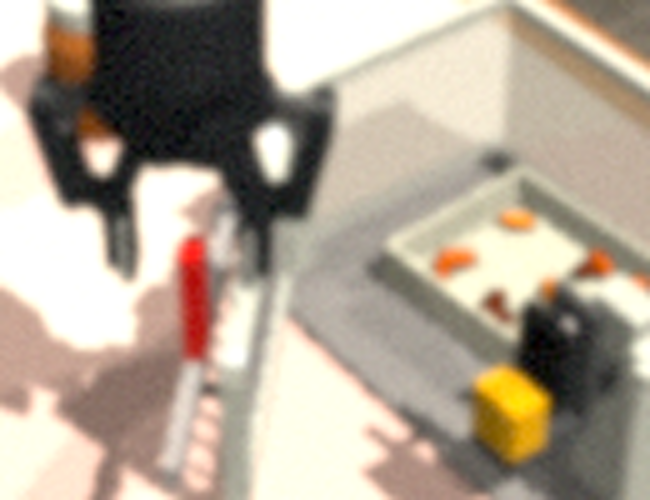

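The tab (crop 195,250) lies between the two fingers. I'll lower the last 10 mm, centre, and pinch.

>>> step_arm:
  offset:
    - [0.003, 0.0035, 0.005]
    - [0, 0, 0.004]
    - [0, 0, 0]
  twist: [1.0, 0, 0]

```text
t: 4.18
eef_pos: [0.4977, -0.0324, 0.1432]
ee_rot: [0.002, 0.938, -0.348, -0.004]
contact_force: [-0.4, 1.0, -0.4]
gripper_width: 0.0504
```

>>> step_arm:
  offset:
    - [0, 0, 0]
    - [0, 0, 0]
    - [0, 0, 0]
    - [0, 0, 0]
    - [0, 0, 0]
    - [0, 0, 0]
  twist: [0, 0, 0, 0, 0, 0]
  gripper: 0.0
  force: 30

```text
t: 4.92
eef_pos: [0.4981, -0.0327, 0.1439]
ee_rot: [0.002, 0.938, -0.347, -0.003]
contact_force: [0.2, 0.3, 0.2]
gripper_width: 0.0096
```

Run:
```python
from h import *
rep()
```

```text
t 4.92 pos [ 0.4981 -0.0327  0.1439] xang -40.7 (gate-equiv 42.8 deg) from hinge: toolx -18.1 tooly 165.0 mm | F tool x -0.04 y -0.33 worldz 0.20 w 0.0096
   radius 166.0, gate deg by position (for 20mm front): 42.1
```

Pinched: the opening is 9.6 mm on the 10 mm tab. Now I lift along the bar's arc.

>>> step_arm:
  offset:
    - [0, -0.001, -0.003]
    - [0, -0.0015, -0.003]
    - [0, -0.0015, -0.003]
    - [0, -0.002, -0.003]
  twist: [0, 0, 0, 0]

```text
t: 5.42
eef_pos: [0.5013, -0.0275, 0.1538]
ee_rot: [0.002, 0.938, -0.348, -0.004]
contact_force: [0.6, -0.9, -5.5]
gripper_width: 0.0096
```

Run:
```python
from h import *
rep()
```

```text
t 5.42 pos [ 0.5013 -0.0275  0.1538] xang -40.7 (gate-equiv 42.8 deg) from hinge: toolx -18.9 tooly 159.0 mm | F tool x 1.04 y 0.27 worldz -5.46 w 0.0096
   radius 160.1, gate deg by position (for 20mm front): 42.4
```

>>> step_arm:
  offset:
    - [0, -0.002, -0.003]
    - [0, -0.002, -0.003]
    - [0, -0.001, -0.002]
    - [0, 0, 0]
  twist: [0, 0, 0, 0]

```text
t: 5.92
eef_pos: [0.5053, -0.023, 0.1623]
ee_rot: [0.002, 0.938, -0.348, -0.004]
contact_force: [1.8, 0.3, -5.0]
gripper_width: 0.0095
```

Run:
```python
from h import *
rep(); s,t=snap("3")
def crop(n,f,x0,y0,x1,y1,k): cv2.imwrite(f"pics/{n}.png",cv2.resize(cv2.convertScaleAbs(f["color"][y0:y1,x0:x1,::-1],alpha=1.4),None,fx=k,fy=k,interpolation=cv2.INTER_CUBIC))
crop("s3",s,270,150,400,250,5)
```

```text
t 5.92 pos [ 0.5053 -0.023   0.1623] xang -40.7 (gate-equiv 42.8 deg) from hinge: toolx -18.9 tooly 152.9 mm | F tool x 1.14 y -1.38 worldz -5.04 w 0.0095
   radius 154.1, gate deg by position (for 20mm front): 42.4
```

View pics/s3.png

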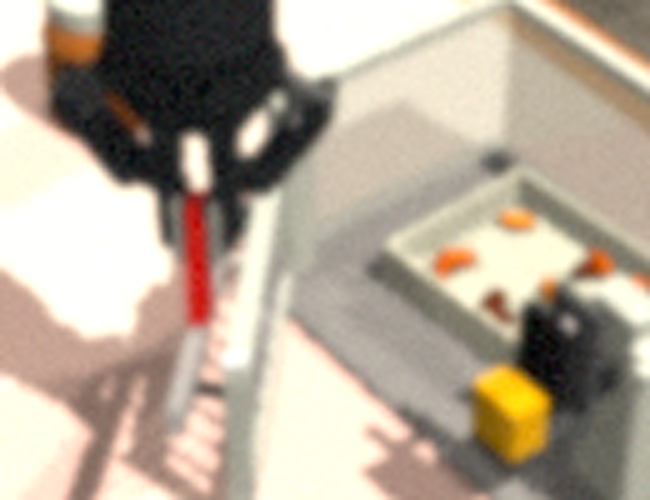

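The bar is lifted about 0.18 rad, with its end off the rest. Now I swing along the hinge arc in 5° rows, with checks.

>>> step_arm:
  offset:
    - [0.0134, 0.001, 0]
    - [0.0134, 0.001, 0]
    - [0.0134, 0.001, 0]
    - [0, 0, 0]
  twist: [-5, -5, -5, 0]

```text
t: 6.52
eef_pos: [0.5361, -0.0497, 0.1623]
ee_rot: [0.001, 0.976, -0.22, -0.005]
contact_force: [2.6, 0.3, -4.6]
gripper_width: 0.0094
```

Run:
```python
from h import *
rep()
```

```text
t 6.53 pos [ 0.5361 -0.0497  0.1623] xang -25.4 (gate-equiv 27.5 deg) from hinge: toolx -19.3 tooly 153.4 mm | F tool x 2.24 y -1.43 worldz -4.57 w 0.0094
   radius 154.6, gate deg by position (for 20mm front): 27.2
```

>>> step_arm:
  offset:
    - [0.0134, 0.001, 0]
    - [0.0134, 0.001, 0]
    - [0.0134, 0.001, 0]
    - [0.0054, 0.0005, 0]
    - [0, 0, 0]
  twist: [-5, -5, -5, -2, 0]

```text
t: 7.15
eef_pos: [0.577, -0.0683, 0.1627]
ee_rot: [0.001, 0.997, -0.073, -0.005]
contact_force: [2.2, -0.4, -5.4]
gripper_width: 0.0096
```

Run:
```python
from h import *
rep(); s,t=snap("4")
def crop(n,f,x0,y0,x1,y1,k): cv2.imwrite(f"pics/{n}.png",cv2.resize(cv2.convertScaleAbs(f["color"][y0:y1,x0:x1,::-1],alpha=1.4),None,fx=k,fy=k,interpolation=cv2.INTER_CUBIC))
crop("s4",s,310,160,440,260,5)
```

```text
t 7.15 pos [ 0.577  -0.0683  0.1627] xang -8.4 (gate-equiv 10.5 deg) from hinge: toolx -20.1 tooly 153.5 mm | F tool x 2.27 y 0.08 worldz -5.35 w 0.0096
   radius 154.8, gate deg by position (for 20mm front): 10.6
```

View pics/s4.png

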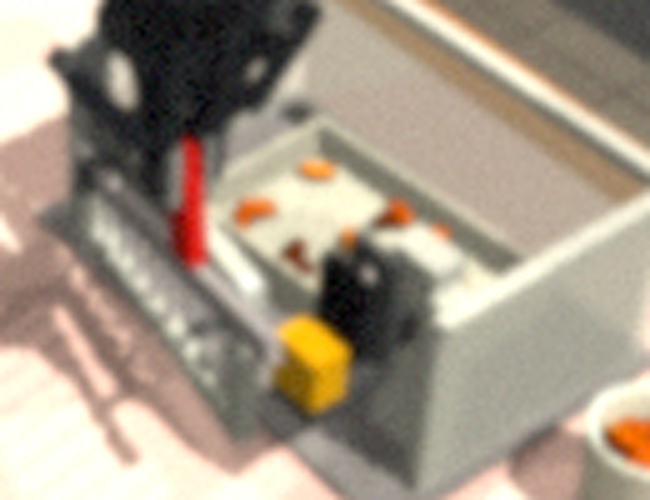

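The bar end is just in front of the tooth and above it (crop 275,350). I'll creep in and watch the force.

>>> step_arm:
  offset:
    - [0.004, 0.0003, 0]
    - [0.004, 0.0003, 0]
    - [0.002, 0.0001, 0]
    - [0.002, 0.0001, 0]
  twist: [-1.5, -1.5, -0.75, -0.75]

```text
t: 7.75
eef_pos: [0.5886, -0.071, 0.163]
ee_rot: [0.002, 0.999, -0.032, -0.006]
contact_force: [2.2, -1.2, -4.6]
gripper_width: 0.0096
```

>>> step_arm:
  offset:
    - [0.002, 0.0001, 0]
    - [0.002, 0.0001, 0]
  twist: [-0.75, -0.75]

```text
t: 8.0
eef_pos: [0.5929, -0.0718, 0.1631]
ee_rot: [0.002, 1.0, -0.018, -0.006]
contact_force: [0.2, -1.5, -3.8]
gripper_width: 0.0094
```

Run:
```python
from h import *
rep()
```

```text
t 8.00 pos [ 0.5929 -0.0718  0.1631] xang -2.1 (gate-equiv 4.2 deg) from hinge: toolx -20.9 tooly 153.3 mm | F tool x 0.29 y 1.45 worldz -3.80 w 0.0094
   radius 154.7, gate deg by position (for 20mm front): 4.5
```

>>> step_arm:
  offset:
    - [0.002, 0.0002, 0.0005]
    - [0.002, 0.0002, 0.0005]
  twist: [-0.75, -0.75]

```text
t: 8.25
eef_pos: [0.5976, -0.0728, 0.1628]
ee_rot: [0.002, 1.0, -0.004, -0.005]
contact_force: [0.6, -2.6, -2.6]
gripper_width: 0.0097
```

>>> step_arm:
  offset:
    - [0.002, 0.0002, 0.0005]
  twist: [-0.75]

```text
t: 8.38
eef_pos: [0.5999, -0.0732, 0.1628]
ee_rot: [0.002, 1.0, 0.003, -0.005]
contact_force: [0.2, -2.8, -2.6]
gripper_width: 0.0092
```

Run:
```python
from h import *
rep()
```

```text
t 8.38 pos [ 0.5999 -0.0732  0.1628] xang 0.3 (gate-equiv 1.8 deg) from hinge: toolx -20.4 tooly 153.7 mm | F tool x 0.15 y 2.79 worldz -2.62 w 0.0092
   radius 155.0, gate deg by position (for 20mm front): 1.9
```

>>> step_arm:
  offset:
    - [0.002, 0.0004, 0.0002]
  twist: [-0.75]

```text
t: 8.5
eef_pos: [0.6021, -0.0735, 0.1627]
ee_rot: [0.002, 1.0, 0.01, -0.005]
contact_force: [1.0, -1.4, -1.3]
gripper_width: 0.0096
```

>>> step_arm:
  offset:
    - [0.002, 0.0004, 0.0002]
  twist: [-0.75]

```text
t: 8.62
eef_pos: [0.6043, -0.0738, 0.1626]
ee_rot: [0.002, 1.0, 0.017, -0.005]
contact_force: [0.4, -1.3, -0.4]
gripper_width: 0.0098
```

>>> step_arm:
  offset:
    - [0.0015, 0.0003, 0.0]
  twist: [-0.5]

```text
t: 8.75
eef_pos: [0.6059, -0.0739, 0.1626]
ee_rot: [0.002, 1.0, 0.022, -0.005]
contact_force: [0.7, -1.5, -2.5]
gripper_width: 0.0097
```

Run:
```python
from h import *
rep()
```

```text
t 8.75 pos [ 0.6059 -0.0739  0.1626] xang 2.5 (gate-equiv -0.4 deg) from hinge: toolx -20.2 tooly 153.8 mm | F tool x 0.63 y 1.54 worldz -2.54 w 0.0097
   radius 155.2, gate deg by position (for 20mm front): -0.3
```

>>> step_arm:
  offset:
    - [0.0012, 0.0002, 0.0]
  twist: [-0.45]

```text
t: 8.88
eef_pos: [0.6066, -0.074, 0.1626]
ee_rot: [0.002, 1.0, 0.026, -0.006]
contact_force: [-2.2, 0.0, -0.1]
gripper_width: 0.0094
```

>>> step_arm:
  offset:
    - [0.0012, 0.0002, 0.0]
  twist: [-0.45]

```text
t: 9.0
eef_pos: [0.6073, -0.0741, 0.1626]
ee_rot: [0.002, 1.0, 0.03, -0.007]
contact_force: [-2.5, -1.7, 0.2]
gripper_width: 0.0097
```

>>> step_arm:
  offset:
    - [0.0008, 0.0001, 0.0]
  twist: [-0.3]

```text
t: 9.12
eef_pos: [0.6077, -0.0741, 0.1626]
ee_rot: [0.001, 0.999, 0.033, -0.007]
contact_force: [-2.9, -1.7, 0.5]
gripper_width: 0.0097
```

Run:
```python
from h import *
rep()
```

```text
t 9.12 pos [ 0.6077 -0.0741  0.1626] xang 3.7 (gate-equiv -1.6 deg) from hinge: toolx -21.8 tooly 153.7 mm | F tool x -3.03 y 1.49 worldz 0.51 w 0.0097
   radius 155.2, gate deg by position (for 20mm front): -1.0
```

Contact was felt from x ≈ 0.606, where the force turned to -3 N. I'll keep pressing in small steps towards about 7 N at the tab.

>>> step_arm:
  offset:
    - [0.001, 0.0001, 0.0]
  twist: [-0.1]

```text
t: 9.25
eef_pos: [0.6081, -0.0742, 0.1626]
ee_rot: [0.001, 0.999, 0.034, -0.008]
contact_force: [-3.5, -1.8, 1.9]
gripper_width: 0.0094
```

>>> step_arm:
  offset:
    - [0.001, 0.0001, 0.0]
  twist: [-0.1]

```text
t: 9.38
eef_pos: [0.6086, -0.0742, 0.1626]
ee_rot: [0.001, 0.999, 0.034, -0.009]
contact_force: [-4.9, -1.5, 2.4]
gripper_width: 0.0096
```

Run:
```python
from h import *
rep()
```

```text
t 9.38 pos [ 0.6086 -0.0742  0.1626] xang 4.0 (gate-equiv -1.9 deg) from hinge: toolx -21.4 tooly 153.8 mm | F tool x -5.02 y 1.19 worldz 2.44 w 0.0096
   radius 155.2, gate deg by position (for 20mm front): -1.3
```

>>> step_arm:
  offset:
    - [0.001, 0.0001, 0.0]
  twist: [0]

```text
t: 9.5
eef_pos: [0.6089, -0.0743, 0.1625]
ee_rot: [0.001, 0.999, 0.035, -0.01]
contact_force: [-6.9, -1.5, 2.4]
gripper_width: 0.0094
```

>>> step_arm:
  offset:
    - [0.001, 0.0001, 0.0]
  twist: [0]

```text
t: 9.62
eef_pos: [0.6091, -0.0743, 0.1625]
ee_rot: [0.001, 0.999, 0.035, -0.011]
contact_force: [-6.4, -1.0, 1.8]
gripper_width: 0.0096
```

Run:
```python
from h import *
rep()
```

```text
t 9.62 pos [ 0.6091 -0.0743  0.1625] xang 4.0 (gate-equiv -1.9 deg) from hinge: toolx -21.1 tooly 153.8 mm | F tool x -6.47 y 0.53 worldz 1.82 w 0.0096
   radius 155.3, gate deg by position (for 20mm front): -1.5
```

>>> step_arm:
  offset:
    - [0.0012, 0.0003, 0.0]
  twist: [0]

```text
t: 9.75
eef_pos: [0.6093, -0.0743, 0.1625]
ee_rot: [0.001, 0.999, 0.035, -0.012]
contact_force: [-6.6, -0.7, 2.5]
gripper_width: 0.0095
```

>>> step_arm:
  offset:
    - [0.0011, 0.0013, 0.002]
  twist: [0]

```text
t: 9.88
eef_pos: [0.6097, -0.0752, 0.1613]
ee_rot: [0.001, 0.999, 0.036, -0.013]
contact_force: [-9.0, -1.0, 7.6]
gripper_width: 0.0094
```

Run:
```python
from h import *
rep()
```

```text
t 9.88 pos [ 0.6097 -0.0752  0.1613] xang 4.1 (gate-equiv -2.0 deg) from hinge: toolx -20.7 tooly 154.8 mm | F tool x -9.06 y 0.37 worldz 7.62 w 0.0094
   radius 156.2, gate deg by position (for 20mm front): -1.7
```

>>> step_arm:
  offset:
    - [0.0006, 0.0012, 0.0018]
  twist: [0]

```text
t: 10.0
eef_pos: [0.6097, -0.0756, 0.1608]
ee_rot: [-0.001, 0.999, 0.036, -0.014]
contact_force: [-8.3, 0.7, 7.6]
gripper_width: 0.0097
```

Run:
```python
from h import *
rep()
from rig import bot
from scipy.spatial.transform import Rotation as R
q=bot.get_state()["ee_rot"]; print(R.from_quat(np.r_[q[1:],q[0]]).as_matrix().round(4)[:,2]); print(bot.get_state()["ft_torque"])
```

```text
t 10.00 pos [ 0.6097 -0.0756  0.1608] xang 4.1 (gate-equiv -2.0 deg) from hinge: toolx -20.8 tooly 155.2 mm | F tool x -8.24 y -1.34 worldz 7.63 w 0.0097
   radius 156.5, gate deg by position (for 20mm front): -1.7
[-0.0275  0.     -0.9996]
[ 0.49019353  0.25784921 -0.00773782]
```

>>> step_arm:
  offset:
    - [0.0, 0.0015, 0.0028]
  twist: [0]

```text
t: 10.12
eef_pos: [0.6098, -0.0762, 0.16]
ee_rot: [-0.002, 0.999, 0.036, -0.014]
contact_force: [-7.3, -0.3, 6.3]
gripper_width: 0.0098
```

Run:
```python
from h import *
rep()
```

```text
t 10.12 pos [ 0.6098 -0.0762  0.16  ] xang 4.2 (gate-equiv -2.1 deg) from hinge: toolx -21.0 tooly 155.7 mm | F tool x -7.32 y -0.19 worldz 6.28 w 0.0098
   radius 157.1, gate deg by position (for 20mm front): -1.7
```

>>> step_arm:
  offset:
    - [0.0003, 0.0018, 0.0032]
  twist: [0]

```text
t: 10.25
eef_pos: [0.61, -0.077, 0.1589]
ee_rot: [-0.003, 0.999, 0.037, -0.014]
contact_force: [-8.9, -0.2, 9.8]
gripper_width: 0.0095
```

>>> step_arm:
  offset:
    - [0.0003, 0.0018, 0.0032]
  twist: [0]

```text
t: 10.38
eef_pos: [0.6101, -0.0779, 0.1578]
ee_rot: [-0.004, 0.999, 0.037, -0.014]
contact_force: [-8.4, 1.2, 7.9]
gripper_width: 0.0094
```

Run:
```python
from h import *
rep()
```

```text
t 10.38 pos [ 0.6101 -0.0779  0.1578] xang 4.2 (gate-equiv -2.1 deg) from hinge: toolx -20.9 tooly 157.4 mm | F tool x -8.32 y -1.83 worldz 7.92 w 0.0094
   radius 158.8, gate deg by position (for 20mm front): -1.8
```

>>> step_arm:
  offset:
    - [0.0, 0.0018, 0.0032]
  twist: [0]

```text
t: 10.5
eef_pos: [0.6102, -0.0788, 0.1565]
ee_rot: [-0.005, 0.999, 0.037, -0.014]
contact_force: [-7.4, 0.4, 8.2]
gripper_width: 0.0097
```

>>> step_arm:
  offset:
    - [0.0, 0.0017, 0.0032]
  twist: [0]

```text
t: 10.62
eef_pos: [0.6103, -0.0796, 0.1553]
ee_rot: [-0.006, 0.999, 0.037, -0.014]
contact_force: [-8.0, 0.4, 7.8]
gripper_width: 0.0094
```

Run:
```python
from h import *
rep()
```

```text
t 10.62 pos [ 0.6103 -0.0796  0.1553] xang 4.3 (gate-equiv -2.2 deg) from hinge: toolx -21.0 tooly 159.1 mm | F tool x -7.97 y -1.05 worldz 7.75 w 0.0094
   radius 160.5, gate deg by position (for 20mm front): -1.8
```

>>> step_arm:
  offset:
    - [0.0, 0.0014, 0.0028]
  twist: [0]

```text
t: 10.75
eef_pos: [0.6103, -0.0803, 0.1544]
ee_rot: [-0.007, 0.999, 0.037, -0.014]
contact_force: [-8.5, -0.8, 8.5]
gripper_width: 0.0095
```

>>> step_arm:
  offset:
    - [0.0, 0.0014, 0.0028]
  twist: [0]

```text
t: 10.88
eef_pos: [0.6104, -0.0808, 0.1535]
ee_rot: [-0.008, 0.999, 0.038, -0.014]
contact_force: [-7.3, -0.1, 7.5]
gripper_width: 0.0092
```

Run:
```python
from h import *
rep()
```

```text
t 10.88 pos [ 0.6104 -0.0808  0.1535] xang 4.3 (gate-equiv -2.2 deg) from hinge: toolx -21.1 tooly 160.3 mm | F tool x -7.33 y -0.49 worldz 7.49 w 0.0092
   radius 161.7, gate deg by position (for 20mm front): -1.8
```

>>> step_arm:
  offset:
    - [0.0002, 0.0014, 0.0028]
  twist: [0]

```text
t: 11.0
eef_pos: [0.6105, -0.0814, 0.1526]
ee_rot: [-0.009, 0.999, 0.038, -0.014]
contact_force: [-8.1, -0.8, 8.7]
gripper_width: 0.0094
```

>>> step_arm:
  offset:
    - [0.0001, 0.0014, 0.0028]
  twist: [0]

```text
t: 11.12
eef_pos: [0.6105, -0.082, 0.1516]
ee_rot: [-0.01, 0.999, 0.038, -0.015]
contact_force: [-8.1, 0.1, 7.9]
gripper_width: 0.0097
```

Run:
```python
from h import *
rep()
```

```text
t 11.12 pos [ 0.6105 -0.082   0.1516] xang 4.3 (gate-equiv -2.2 deg) from hinge: toolx -21.1 tooly 161.4 mm | F tool x -8.05 y -0.74 worldz 7.91 w 0.0097
   radius 162.8, gate deg by position (for 20mm front): -1.8
```

The bar is now below the tooth top with steady forces, so it is going down behind the catch. I'll continue.

>>> step_arm:
  offset:
    - [0.0001, 0.0014, 0.0028]
    - [0.0001, 0.0014, 0.0028]
  twist: [0, 0]

```text
t: 11.38
eef_pos: [0.6106, -0.0831, 0.1498]
ee_rot: [-0.012, 0.999, 0.038, -0.015]
contact_force: [-8.4, -0.9, 8.5]
gripper_width: 0.0093
```

>>> step_arm:
  offset:
    - [0.0001, 0.0014, 0.0028]
    - [0.0001, 0.0014, 0.0028]
  twist: [0, 0]

```text
t: 11.62
eef_pos: [0.6107, -0.0841, 0.148]
ee_rot: [-0.015, 0.999, 0.038, -0.015]
contact_force: [-7.1, 0.9, 7.3]
gripper_width: 0.0094
```

Run:
```python
from h import *
rep()
```

```text
t 11.62 pos [ 0.6107 -0.0841  0.148 ] xang 4.4 (gate-equiv -2.3 deg) from hinge: toolx -21.2 tooly 163.6 mm | F tool x -6.99 y -1.46 worldz 7.32 w 0.0094
   radius 164.9, gate deg by position (for 20mm front): -1.9
```

>>> step_arm:
  offset:
    - [0.0003, 0.0013, 0.0028]
    - [0.0002, 0.0013, 0.0028]
  twist: [0, 0]

```text
t: 11.88
eef_pos: [0.6107, -0.085, 0.1464]
ee_rot: [-0.017, 0.999, 0.038, -0.016]
contact_force: [-8.0, 1.0, 8.4]
gripper_width: 0.0097
```

>>> step_arm:
  offset:
    - [0.0002, 0.0012, 0.0028]
    - [0.0002, 0.001, 0.0028]
  twist: [0, 0]

```text
t: 12.12
eef_pos: [0.6108, -0.0858, 0.1449]
ee_rot: [-0.019, 0.999, 0.039, -0.016]
contact_force: [-8.2, -1.9, 9.6]
gripper_width: 0.0096
```

Run:
```python
from h import *
rep()
```

```text
t 12.12 pos [ 0.6108 -0.0858  0.1449] xang 4.4 (gate-equiv -2.3 deg) from hinge: toolx -21.4 tooly 165.3 mm | F tool x -8.37 y 1.21 worldz 9.56 w 0.0096
   radius 166.6, gate deg by position (for 20mm front): -1.8
```

>>> step_arm:
  offset:
    - [0.0002, 0.0006, 0.0028]
  twist: [0]

```text
t: 12.25
eef_pos: [0.6108, -0.086, 0.1445]
ee_rot: [-0.019, 0.999, 0.039, -0.016]
contact_force: [-9.3, -2.0, 10.4]
gripper_width: 0.0098
```

>>> step_arm:
  offset:
    - [0.0002, 0.0005, 0.0028]
  twist: [0]

```text
t: 12.38
eef_pos: [0.6108, -0.0861, 0.1442]
ee_rot: [-0.02, 0.999, 0.039, -0.017]
contact_force: [-9.4, -1.5, 11.8]
gripper_width: 0.0095
```

>>> step_arm:
  offset:
    - [0.0002, 0.0003, 0.0028]
  twist: [0]

```text
t: 12.5
eef_pos: [0.6108, -0.0861, 0.1442]
ee_rot: [-0.021, 0.999, 0.039, -0.017]
contact_force: [-10.0, -2.1, 12.0]
gripper_width: 0.01
```

Run:
```python
from h import *
rep(); s,t=snap("5")
def crop(n,f,x0,y0,x1,y1,k): cv2.imwrite(f"pics/{n}.png",cv2.resize(cv2.convertScaleAbs(f["color"][y0:y1,x0:x1,::-1],alpha=1.4),None,fx=k,fy=k,interpolation=cv2.INTER_CUBIC))
crop("s5",s,310,170,410,250,7)
```

```text
t 12.50 pos [ 0.6108 -0.0861  0.1442] xang 4.5 (gate-equiv -2.4 deg) from hinge: toolx -21.5 tooly 165.5 mm | F tool x -10.17 y 1.27 worldz 12.00 w 0.0100
   radius 166.9, gate deg by position (for 20mm front): -1.9
```

View pics/s5.png

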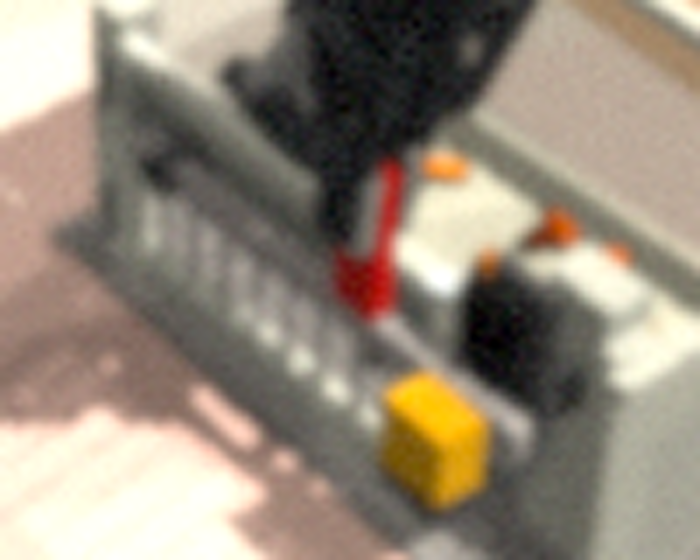

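The bar runs behind the yellow tooth (crop 500,400) and z has stalled at 0.144 m, so it is down on its stop. I'll ease the push, then release.

>>> step_arm:
  offset:
    - [-0.0006, 0, 0.001]
    - [-0.0006, 0, 0.0005]
  twist: [0, 0]

```text
t: 12.85
eef_pos: [0.6097, -0.0859, 0.1444]
ee_rot: [-0.021, 0.999, 0.039, -0.016]
contact_force: [-3.2, -2.6, 0.2]
gripper_width: 0.0092
```

Run:
```python
from h import *
rep()
```

```text
t 12.85 pos [ 0.6097 -0.0859  0.1444] xang 4.4 (gate-equiv -2.3 deg) from hinge: toolx -22.5 tooly 165.3 mm | F tool x -3.41 y 2.39 worldz 0.22 w 0.0092
   radius 166.8, gate deg by position (for 20mm front): -1.5
```

>>> step_arm:
  offset:
    - [0, 0, 0]
    - [0, 0, 0]
    - [0, 0, 0]
    - [0, 0, 0]
  twist: [0, 0, 0, 0]
  gripper: 0.04

```text
t: 13.35
eef_pos: [0.6112, -0.0846, 0.1446]
ee_rot: [-0.022, 0.999, 0.04, -0.015]
contact_force: [-0.4, 0.4, 0.8]
gripper_width: 0.04
```

Run:
```python
from h import *
rep(); s,t=snap("6")
def crop(n,f,x0,y0,x1,y1,k): cv2.imwrite(f"pics/{n}.png",cv2.resize(cv2.convertScaleAbs(f["color"][y0:y1,x0:x1,::-1],alpha=1.4),None,fx=k,fy=k,interpolation=cv2.INTER_CUBIC))
crop("s6",s,310,170,410,250,7)
```

```text
t 13.35 pos [ 0.6112 -0.0846  0.1446] xang 4.6 (gate-equiv -2.5 deg) from hinge: toolx -21.3 tooly 164.0 mm | F tool x -0.33 y -0.42 worldz 0.77 w 0.0400
   radius 165.4, gate deg by position (for 20mm front): -2.0
```

View pics/s6.png

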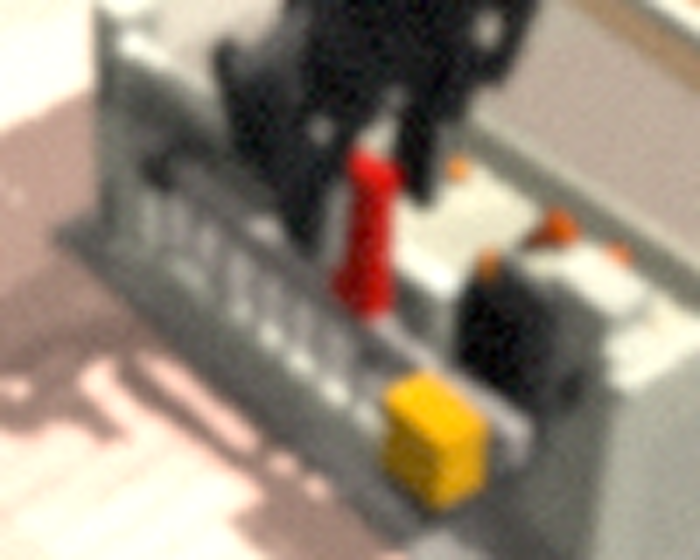

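The fingers are open and clear of the tab (crop 370,235), and the bar stays behind the tooth. I'll raise straight up and check again.

>>> step_arm:
  offset:
    - [0, 0, -0.01]
    - [0, 0, -0.02]
    - [0, 0, -0.03]
    - [0, 0, -0.04]
    - [0, 0, -0.04]
    - [0, 0, 0]
  twist: [0, 0, 0, 0, 0, 0]

```text
t: 14.2
eef_pos: [0.6172, -0.0915, 0.2966]
ee_rot: [-0.021, 0.999, 0.04, -0.012]
contact_force: [0.3, 0.3, 0.5]
gripper_width: 0.0398
```

>>> step_arm:
  offset:
    - [-0.04, 0, 0]
    - [-0.05, 0, 0]
    - [-0.05, 0, 0]
    - [0, 0, 0]
  twist: [0, 0, 0, 0]

```text
t: 14.7
eef_pos: [0.4731, -0.1026, 0.2991]
ee_rot: [-0.021, 0.999, 0.04, -0.012]
contact_force: [0.1, 0.5, 0.4]
gripper_width: 0.0399
```

Run:
```python
from h import *
rep(); s,t=snap("7")
def crop(n,f,x0,y0,x1,y1,k): cv2.imwrite(f"pics/{n}.png",cv2.resize(cv2.convertScaleAbs(f["color"][y0:y1,x0:x1,::-1],alpha=1.4),None,fx=k,fy=k,interpolation=cv2.INTER_CUBIC))
crop("s7",s,310,140,460,270,5); crop("t7",t,265,115,400,245,4.4)
for n,f,roi in(("side",s,(280,150,460,280)),("top",t,(260,110,400,250))):
    print(n,"red",blobs(f,(0,170,90),(6,255,255),roi,(172,170,90),(180,255,255)))
for th in (-.05,-.035,-.02):
    d=-EY*np.cos(th)-EX*np.sin(th); n=-EX*np.cos(th)+EY*np.sin(th)
    p=np.r_[H+.165*d+.020*n,.175]; print(th,proj(s,p).round(1),proj(t,p).round(1))
```

```text
t 14.70 pos [ 0.4731 -0.1026  0.2991] xang 4.6 (gate-equiv -2.5 deg) from hinge: toolx -160.5 tooly 170.9 mm | F tool x 0.10 y -0.46 worldz 0.39 w 0.0399
   radius 234.4, gate deg by position (for 20mm front): 35.8
side red [([359, 192, 7, 23, 87], [362.7, 202.0])]
top red [([323, 179, 29, 70, 334], [337.1, 213.6]), ([337, 181, 6, 3, 14], [339.6, 181.9]), ([354, 183, 33, 20, 318], [370.0, 192.1]), ([373, 195, 23, 55, 258], [384.8, 220.8])]
-0.05 [362.8 192.6] [340.2 180.1]
-0.035 [361.9 193. ] [340.2 180.9]
-0.02 [361.  193.3] [340.1 181.7]
```

View pics/s7.png

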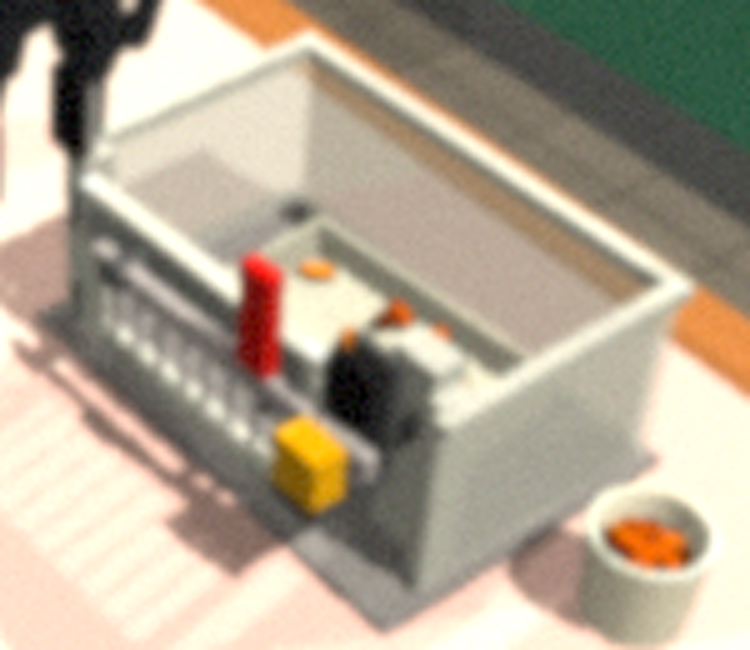

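View pics/t7.png

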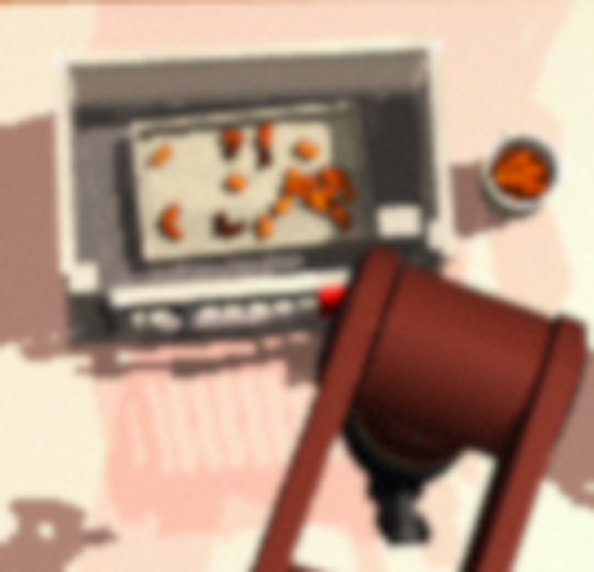

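Run:
```python
from h import *
s=load("side7"); th=-.035
d=-EY*np.cos(th)-EX*np.sin(th); n=-EX*np.cos(th)+EY*np.sin(th)
for z in (.105,.110,.115): print(z,proj(s,np.r_[H+.245*d+.020*n,z]).round(1))
g=cv2.cvtColor(s["color"],cv2.COLOR_RGB2GRAY); print(g[226:242,378:392])
from rig import bot
print(bot.finish_job())
```

```text
0.105 [383.9 233. ]
0.11 [384.  231.5]
0.115 [384.2 230. ]
[[113  98  81  60  37  26  24  29  30  39  44  43  36  29]
 [129 123 113  89  67  43  26  29  33  38  43  40  37  34]
 [132 129 125 115  96  75  54  41  33  37  43  38  43  48]
 [134 125 124 126 119 108  84  63  39  43  47  46  56  61]
 [129 117 113 120 130 128 113  84  56  47  55  61  62  69]
 [119 101  94 105 120 131 120  95  63  54  56  66  67  71]
 [110  90  79  84  99 116 111  92  61  48  60  66  72  69]
 [100  78  67  67  85  98  98  83  63  56  62  67  72  71]
 [ 99  80  64  65  78  93  94  77  64  58  65  69  68  69]
 [101  78  66  67  78  84  85  68  62  62  63  66  68  70]
 [ 96  77  63  66  67  75  73  66  60  62  68  66  72  71]
 [ 97  71  59  56  58  55  60  60  65  66  68  69  69  71]
 [ 93  67  51  52  54  56  55  63  68  69  69  71  69  74]
 [ 83  64  53  51  53  54  60  66  70  67  70  71  72  70]
 [ 65  56  54  56  51  58  61  65  72  70  70  70  69  71]
 [ 56  54  51  56  53  55  63  69  73  69  67  69  70  71]]
the job is handed in; nothing more can be done
None
```

The gate is shut and latched, and I handed the job in at about 15 s. The hand-in gives no verdict.

I pinched the red tab and lifted the bar to about 0.18 rad. I then swung the gate through about 43° until I felt the pad, and pressed to about 7–9 N at the tab (about 5–6 N on the pad). The bar went down behind the tooth and I let go.

**Last checks:**
- **Bar down:** under downward push, the tool height stalled within 0.3 mm of where I first gripped the tab with the bar level. In the last side picture the bar runs level behind the tooth. Its end is at about the pixel expected for a level bar; that check is good to only a few mm of height.
- **Gate shut:** the tab is within about 1 pixel of its expected place for a gate angle of -0.05 to -0.02 rad. It stayed there after release.
- **Robot clear:** the gripper is well away from the cage and the wrist force is near zero.
- **Bystanders:** the tray and pot look unmoved. I did not compare the other items against the first pictures, but the arm never went near them below about 0.2 m.

**Less certain:**
- **Pad:** the contact force at the pad could only be inferred from the wrist force and the lever ratio. The pad may have come close to its 6 mm stop.
- **Catch position:** the catch looked about 11 mm deeper than mid slot in the pictures, while first touch suggested about 7 mm. I went by the force.
- **Tool tilt:** the tool tilted about 2° from arm compliance while pressing, with no visible effect.

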